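# Index the capsule embosser to the next capsule

### The arm

A 6-joint arm with a two-finger parallel gripper is mounted at the origin on the work surface; the furniture and walls round the work are solid. World frame = base frame: x ahead of the robot, y to its left, z up, the work surface at z = 0. Lengths are in m, angles in degrees, forces in N, time in s.
With the tool pointing down it reaches from about 0.35 to 0.875 m from the base axis. Payload 4.2 kg.
Tool frame: the origin (TCP) lies on the front face of the gripper's body, between the roots of the fingers; the fingertips stand 70 mm ahead of it and the grasp point (between the pads) lies 51 mm ahead of it (r.nose_length is the distance from the TCP to the fingertips, in m); z points along the fingers, y is the direction in which the jaws open and shut (so a half turn about z gives the same grasp; the last joint's range is limited). The gripper opens to 87 mm and grips with 3 to 60 N. Pads are 19 mm wide; open, the fingers measure 117 mm over their backs; the gripper's body (75 mm by 190 mm) begins 51 mm behind the grasp point.
Start: joints at [84.259, 22.042, 0.453, 0, -68.411, -14.817], TCP at [0.219, 0.585, 0.292] pointing down, gripper open.
Joint ranges: [-179.83, 179.83], [-69.29, 118.12], [-61.27, 80.66], [-181.25, 117.63], [-171.15, -9.14], [-177.46, 177.46]. Speed limits (degrees/s): [159.86, 159.86, 180, 180, 180, 180].

### API

Orientations are given as a 3x3 rotation matrix whose columns are the frame's x, y, z axes.
In Python, from station import telemetry, capture, order, r gives the robot as it stands.
- The arm moves only by the tool drive_tool, never from a script. Its argument "series" is a list of rows, each a list of 4 numbers: the shift along the tool's x, y, z as a fraction of full scale, then the turn about the tool's z as a fraction of full scale. In form: [[dx, dy, dz, turn], ...]. A call has 1 to 10 rows; each row is the pose to reach, as a shift and turn from the pose commanded when the call began, along the tool's axes at that moment; what a row does not reach only later rows make up. Full scale, the value 1, is 0.12 m for a shift and 2 rad for a turn. A row lasts 1/8 s, in which the tool goes at most 62.5 mm and 10.7 degrees, less where a joint would pass 70% of its speed; a pose out of reach is approached as far as the arm can. A call with a number of a shift or a turn outside -1 to 1 is refused whole. A call with a gripper value outside its range is refused whole. "fingers" is the finger opening in mm, from 0 to 87, set as the call begins (left out, the last holds). The fingers move at their own pace and stop on an object; the grip force is fixed at half the most. Time passes only in rows, so rows that repeat a pose let the fingers close. It gives the time, the measured TCP pose, the force and the opening at its end, in the units of the state.
- telemetry.sense(): the state, without advancing time (a new reading comes with each control period).
- capture(name): name is "scene" or "top" or "wrist"; returns a dict with "color" (400x640x3 uint8, blue, green, red), "fx", "fy", "cx", "cy" (pixels), "eye" and "attitude" of the camera in the world; the wrist camera has in their place "mount" (4x4, takes a point from camera to tool coordinates, whose origin is the TCP and whose axes are the flange's). Camera axes: x right, y up, looking along -z (the intrinsics and any distortion apply to the point x, -y, -z); pixel columns grow to the right and rows downward; lengths in m; the calibration is good to about 2 mm. A picture is of the moment at which its call begins: read the wrist's pose just before it. There is no depth.
- order.finish_job(): hands the job in, once; it reports no verdict.
The state is a dict: "time_s": time; "joints": joint angles; "joint_velocities": joint speeds; "effort": joint torques, N m; "tcp_pos": TCP position; "ee_rot": TCP orientation; "wrist_force": force on the tool from outside, world axes, zero at the start; "moment": the same for the moment, N m; "gripper_width": opening from 0.0 (shut) to 1.0 (fully open).
Only numpy, scipy, OpenCV 4.12 (cv2) and the standard library are available. Lean on these libraries where they do the work, as an engineer would, in place of code of your own. Each camera call takes 0.05 s, during which the arm holds its last target. There are 200 camera calls.

### The job

The capsule under the die of the bench embosser is finished; bring the die over the other capsule, which waits in a side seat. Hook the closed fingertips through the pull ring, draw the sloping spring pin out of its notch, swing the lever one notch so that the die comes over the waiting capsule, and let the pin spring fully home in that notch. Touch it lightly and force nothing; nothing is to be grasped, lifted or shifted, neither the capsules and the cork in the seats nor the things on the bench.

Things in the scene. Friction and masses are not known exactly. Their poses are not given: they have to be found in the camera images.
- embosser: Fixed grey base of the bench embosser. Origin on the axis of its upright column, at bench height; +x points to the middle of three round steel seats (108 mm from the axis, at 0 and +-25 deg; floor at 14 mm, rim at 26 mm), -x to the index lever. Steel index rim on the -x side, 72 mm from the axis, with five notches 25 deg apart; the outer two only park the head. Top of the column 144 mm high.
- index_lever (a joint): Turn of column, lever and head together, rad: 0 = middle notch, die over the middle seat; positive counter-clockwise from above; one notch = 0.436; stops +-0.93. Starts near 0. Play about +-0.02 with the pin home; with it out, a light drag (1 to 3 N at the ring), and it stays where left. Lever and head lie on opposite sides of the column.
- index_pin (a joint): Travel of the spring pin, m: 0 home in a notch; 0.009 to 0.011 its round nose rides on the rim; free of the notch above 0.010; stop 0.024. Draw it outward from the column and up, 30 deg above horizontal; spring 5 N at home, 7.5 N at the stop. Let go within 0.02 rad of a notch it drops in; resting on the rim, it drops in when swung over a notch.
- ring_centre (a point): Centre of the pull ring, fixed on the pin's outer end: hole 47 mm, bar 6.6 mm thick. Ring plane holds the pin's axis and the swing's tangent, so it slopes 30 deg, outer edge 13.5 mm above the centre, inner edge as much below. Pin home: 148 mm from the column axis, 90 mm above the bench. At least 50 mm free under the centre. Moves with pin and lever.
- die_face (a point): Middle of the underside of the brass die (34 mm wide) in the stamping head at the end of the arm, 108 mm from the column axis, 84 mm above the bench, 12 mm above the capsules; over it a black palm knob, top at 192 mm. Turns with the lever.
- next_top (a point): Top centre of the waiting capsule (dark red bottle cap, 34 mm wide, 58 mm high, loose), in the left or the right seat (+25 or -25 deg), one notch from where the die is; its top 72 mm above the bench.
- capsule_next: The waiting capsule; origin at the centre of its underside.
- capsule_done: The finished capsule, of the same kind, loose in the middle seat, under the die at the start; origin at the centre of its underside.
- parked_cork: Wine cork, 24 mm wide, 45 mm high, parked loose in the third seat, from which the capsule has been taken; origin at the centre of its underside.
- spare_capsule: Another loose capsule, 34 mm wide, 58 mm high, standing on the bench beside the base; bystander. Origin at the centre of its underside.
- spare_cork: Loose cork, 24 mm wide, 45 mm high, standing on the bench beside the spare capsule; bystander. Origin at the centre of its underside.
- capsule_stick: Stick of nested capsules, 34x186x34 mm, lying loose between embosser and wooden box; bystander. Origin at the middle of its underside.
Not all that is in view belongs to the job. Leave any green look-alike of the capsule_done alone. Leave any blue look-alike of the capsule_next alone.

How it is judged (in metres and radians):
On the way, in this order (a step that is already met when the one before it is completed fails the run):
1. the index pin is drawn clear of its notch while the die is still over the finished capsule (value of joint index_pin above 0.0095 m and distance of die_face from where it was at the start of the episode below 0.018 m), for 0.05 s.
2. the die has been swung to the waiting capsule, one notch on (horizontal distance between die_face and next_top below 0.016 m), for 0.05 s.
At the end, for the whole second after the job is handed in: the pin is home in its notch (travel under 2.5 mm), the die's middle is within 8 mm, seen from above, of the waiting capsule's top centre, the lever is at rest and both capsules stand upright (within 0.1 rad) (value of joint index_pin below 0.0025 m and horizontal distance between die_face and next_top below 0.008 m and velocity of joint index_lever between -0.03 and 0.03 rad/s and angle between each of capsule_next, capsule_done's own z axis and vertical below 0.1 rad); the robot touches nothing.
It fails at once if the embosser is forced: the fingers press on it, its lever or its ring with more than 40 N (contact force between the fingers and embosser above 40 N).
It fails at once if a capsule or the cork in the seats is moved by more than 10 mm (distance of any of capsule_next, capsule_done, parked_cork from where it was at the start of the episode above 0.01 m).
It fails at once if the spare capsule, the spare cork or the capsule stick is moved by more than 20 mm (distance of any of spare_capsule, spare_cork, capsule_stick from where it was at the start of the episode above 0.02 m).
It also fails if it takes over 45 s, if anything falls off the work surface, if the arm or the gripper's body presses on something with over 40 N, if the wrist force passes 120 N, or if a joint passes its speed limit or range.

## Working session

There is one attempt and no reset: what is moved stays moved. The work goes in short steps, Python scripts to look and compute and a tool call to move; the robot and the scene stay as the last step left them, time stands still between calls to the robot, and variables do not carry over. Pictures are saved under pics/ and viewed, about 8 in all and at most 12, crops included, and the job is handed in when it is done.

Besides the shell and the picture viewer there is one more tool, called after "Call:" by a JSON object that holds its "op" and its "data", one argument or row to a line. drive_tool: Moves the arm, as the interface text tells. Shift numbers are shares of 0.12 m and turn numbers shares of 2 rad, none past 1 either way. Its arguments: {"type":"object","properties":{"series":{"type":"array","items":{"type":"array","items":{"type":"number","minimum":-1,"maximum":1}}},"fingers":{"type":"number"}},"required":["series"]}

```bash
ls; mkdir -p pics; python3 - <<'E'
from station import telemetry, capture, order, r
import cv2,json,numpy as np
s=telemetry.sense(); print(s['tcp_pos'],s['ee_rot'],s['wrist_force'],s['gripper_width'],s['time_s'])
for n in('scene','top'):
    c=capture(n); cv2.imwrite(f'pics/{n}.png',c['color']); print(n,{k:np.round(v,4).tolist() for k,v in c.items() if k!='color'})
E
```

```text
pics
[0.21928913 0.58479189 0.29117931] [[ 9.36258982e-01 -3.51309938e-01 -6.67744073e-04]
 [-3.51310562e-01 -9.36256815e-01 -2.01642810e-03]
 [ 8.32112913e-05  2.12248447e-03 -9.99997744e-01]] [-0.19123734 -0.59914373  0.34378374] 0.9992332599647177 0.0
scene {'fx': 466.9326, 'fy': 466.9326, 'cx': 318.457, 'cy': 194.3015, 'eye': [-0.0329, -0.2239, 0.5466], 'attitude': [[0.7684, 0.3449, -0.5391], [-0.6398, 0.3941, -0.6598], [-0.0151, 0.8519, 0.5235]]}
top {'fx': 446.8473, 'fy': 446.8473, 'cx': 319.3112, 'cy': 202.224, 'eye': [0.2969, 0.3503, 1.042], 'attitude': [[-0.0056, 0.9861, -0.1658], [-0.9996, -0.0011, 0.0276], [0.027, 0.1659, 0.9858]]}
```

View pics/scene.png

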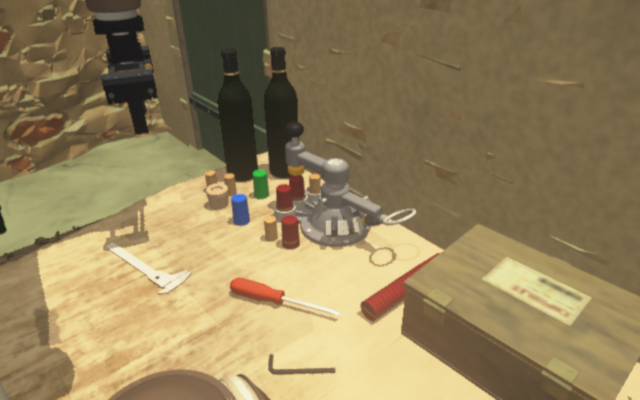

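View pics/top.png

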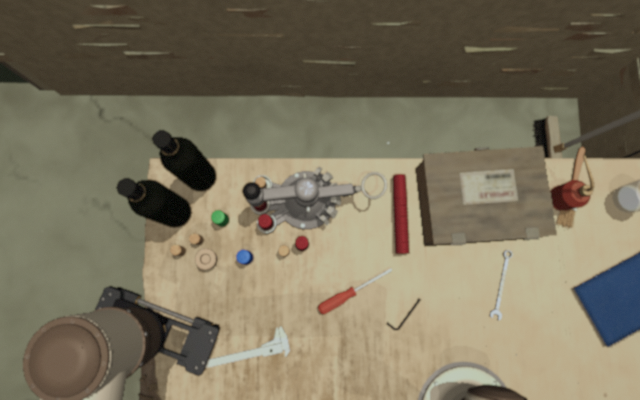

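The scene view shows the embosser at about (335,200): ring at (400,215), die and knob at (295,140), and dark red caps at (285,197) and (297,185). The top view shows the column at (307,188), ring at (373,185) and knob at (253,190). The red cap at (265,222) sits in the left seat, the cork is at about (262,182), and the spare capsule is at (302,243).

I'll measure by casting rays and check with one close crop of each view.

```bash
cat > h.py <<'E'
import numpy as np, cv2
from station import telemetry, capture, order, r
def ray(c,u,v,eye=None,att=None):
    d=np.array([(u-c['cx'])/c['fx'],-(v-c['cy'])/c['fy'],-1.])
    return np.asarray(c['attitude'])@d
def onz(c,u,v,z):
    d=ray(c,u,v); e=np.asarray(c['eye']); return e+d*(z-e[2])/d[2]
def proj(c,p):
    q=np.asarray(c['attitude']).T@(np.asarray(p)-c['eye']); return (c['cx']+c['fx']*q[0]/-q[2], c['cy']-c['fy']*q[1]/-q[2])
E
python3 - <<'E'
from h import *
c=capture('top')
for n,u,v,z in [('col',307,188,.144),('ring',373,185,.09),('knob',253,190,.192),('redseat',265,221,.072),('spare',302,243,.058),('stickA',400,176,.03),('stickB',402,252,.03),('box',424,155,.1)]:
    print(n,onz(c,u,v,z).round(4))
a=cv2.resize(c['color'][150:270,230:430],None,fx=4,fy=4,interpolation=cv2.INTER_CUBIC)
s=capture('scene'); b=cv2.resize(s['color'][110:270,250:450],None,fx=4,fy=4,interpolation=cv2.INTER_CUBIC)
cv2.imwrite('pics/t2.png',a);cv2.imwrite('pics/s2.png',b[:600])
E
```

```text
col [0.4775 0.3502 0.144 ]
ring [0.4951 0.2062 0.09  ]
knob [0.464  0.4545 0.192 ]
redseat [0.4187 0.4418 0.072 ]
spare [0.3716 0.3613 0.058 ]
stickA [0.529  0.1334 0.03  ]
stickB [0.3525 0.1351 0.03  ]
box [0.5601 0.0938 0.1   ]
```

View pics/t2.png

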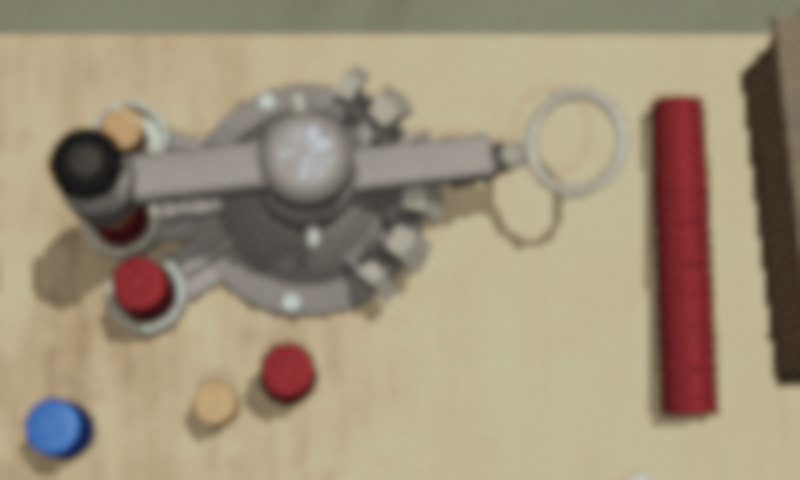

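View pics/s2.png

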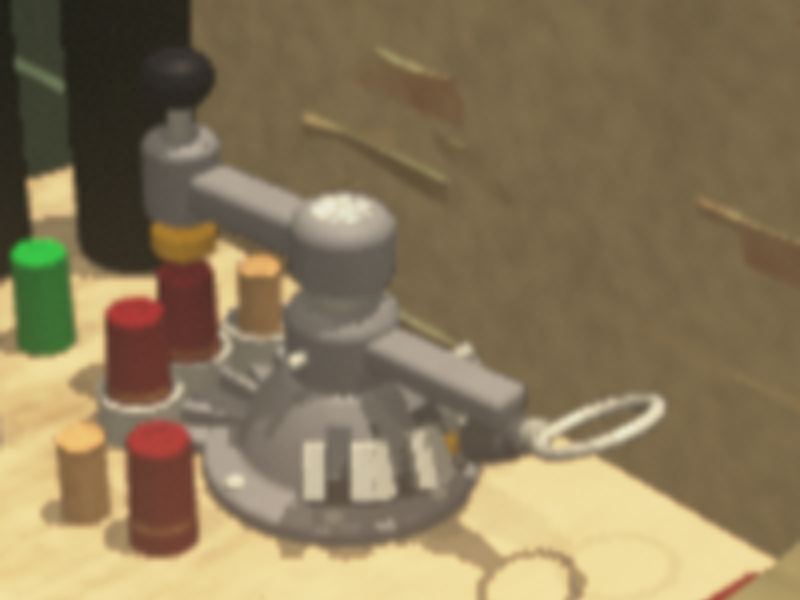

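The crops confirm the choice. The dark red cap in the left seat (top crop 142,288) waits, the cork is in the right seat, and the finished cap stands under the die. The spare capsule and cork stand loose on the bench, and the blue and green ones are decoys. So the lever goes counter-clockwise and the ring moves towards +x.

```bash
cat >> h.py <<'E'
COL=np.array([.4775,.3502]); 
def goal(p,ang):
    "p=world TCP target, ang=world heading of tool x, deg; prints fractions"
    s=telemetry.sense(); R=np.array(s['ee_rot']); d=R.T@(np.array(p)-s['tcp_pos'])
    a=np.degrees(np.arctan2(R[1,0],R[0,0])); t=-np.radians((ang-a+180)%360-180)
    print('tcp',np.round(s['tcp_pos'],4),'head',a.round(2),'F',np.round(s['wrist_force'],1),'t',s['time_s'],'frac',(d/.12).round(3),'turn',round(t/2,3))
E
python3 - <<'E'
from h import *
t=capture('top');s=capture('scene')
for c,u,v in((t,373.6,185.1),(s,400.1,215.9)): print(onz(c,u,v,.09).round(4))
for c,u,v in((t,306.4,188.9),): print(onz(c,u,v,.144).round(4))
def tri(a,b):
    M=np.zeros((3,3));y=np.zeros(3)
    for c,u,v in(a,b):
        d=ray(c,u,v);d/=np.linalg.norm(d);P=np.eye(3)-np.outer(d,d);M+=P;y+=P@c['eye']
    return np.linalg.solve(M,y)
print(tri((t,373.6,185.1),(s,400.1,215.9)))
goal([.495,.205,.29],-83)
print([onz(t,u,v,0).round(3) for u,v in((300,157),(300,95))])
E
```

```text
[0.4948 0.2049 0.09  ]
[0.4979 0.2037 0.09  ]
[0.4757 0.3515 0.144 ]
[0.49591582 0.2039596  0.0904107 ]
tcp [0.2194 0.5851 0.2919] head -20.56 F [0.1 0.1 0.1] t 0.3 frac [3.263 2.159 0.018] turn 0.545
[array([0.582, 0.367, 0.   ]), array([0.74 , 0.367, 0.   ])]
```

Call:
{"op": "drive_tool", "data": {
  "series": [
    [0.4,0.26,0,0],
    [0.8,0.5,0,0],
    [1,0.66,0,0],
    [1,0.66,0,0]
  ],
  "fingers": 0
}}

```text
time_s: 0.8
tcp_pos: [0.3049, 0.4672, 0.2927]
ee_rot: [[0.935, -0.354, 0.0], [-0.354, -0.935, 0.0], [-0.0, -0.0, -1.0]]
wrist_force: [1.1, 0.2, 0.5]
gripper_width: 0.629
```

Call:
{"op": "drive_tool", "data": {
  "series": [
    [0.4,0.26,0,0],
    [0.8,0.5,0,0],
    [1,0.66,0,0],
    [1,0.66,0,0]
  ]
}}

```text
time_s: 1.3
tcp_pos: [0.3892, 0.352, 0.2923]
ee_rot: [[0.936, -0.353, 0.0], [-0.353, -0.936, 0.0], [0.0, -0.0, -1.0]]
wrist_force: [-0.9, 0.5, -0.2]
gripper_width: 0.175
```

Call:
{"op": "drive_tool", "data": {
  "series": [
    [0.4,0.26,0,0.08],
    [0.8,0.5,0,0.17],
    [1,0.66,0,0.26],
    [1,0.66,0,0.35],
    [1,0.66,0,0.44],
    [1,0.66,0,0.545],
    [1,0.66,0,0.545],
    [1,0.66,0,0.545]
  ]
}}

```text
time_s: 2.3
tcp_pos: [0.473, 0.2373, 0.2922]
ee_rot: [[0.125, -0.992, 0.0], [-0.992, -0.125, 0.0], [-0.0, -0.0, -1.0]]
wrist_force: [-0.6, 0.8, -0.0]
gripper_width: 0.005
```

```bash
python3 - <<'E'
from h import *
goal([.4957,.2043,.24],-82.5)
E
```

```text
tcp [0.473  0.2373 0.2922] head -82.81 F [-0.6  0.8 -0. ] t 2.3 frac [ 0.296 -0.153  0.435] turn -0.003
```

Call:
{"op": "drive_tool", "data": {
  "series": [
    [0.15,-0.08,0.2,0],
    [0.296,-0.153,0.435,0],
    [0.296,-0.153,0.435,0],
    [0.296,-0.153,0.435,0]
  ]
}}

```text
time_s: 2.8
tcp_pos: [0.4961, 0.204, 0.2409]
ee_rot: [[0.123, -0.992, 0.001], [-0.992, -0.123, 0.001], [-0.0, -0.002, -1.0]]
wrist_force: [-0.7, 0.1, 0.1]
gripper_width: 0.003
```

```bash
python3 - <<'E'
from h import *
s=telemetry.sense(); w=capture('wrist'); cv2.imwrite('pics/w1.png',w['color'])
T=np.eye(4);T[:3,:3]=s['ee_rot'];T[:3,3]=s['tcp_pos'];M=T@np.array(w['mount'])
w['eye']=M[:3,3];w['attitude']=M[:3,:3]
print(w['mount'],w['fx'],w['cx'],w['cy'],s['tcp_pos'])
print('ring at',proj(w,[.4957,.2043,.0904]),'tip',proj(w,s['tcp_pos']+np.array([0,0,-.07])))
E
```

```text
[[-6.82332577e-04  9.67451268e-01  2.53056472e-01  6.90261756e-02]
 [ 9.99999732e-01  5.93413744e-04  4.27704989e-04  2.23370641e-04]
 [ 2.63616545e-04  2.53056696e-01 -9.67451414e-01 -9.26923753e-02]
 [ 0.00000000e+00  0.00000000e+00  0.00000000e+00  1.00000000e+00]] 280.4117173941304 318.0161001667266 196.5116858174242 [0.49606612 0.20400114 0.24092027]
ring at (np.float64(318.5127003004976), np.float64(202.62236023715334)) tip (np.float64(317.97608244070375), np.float64(237.5399370662342))
```

View pics/w1.png

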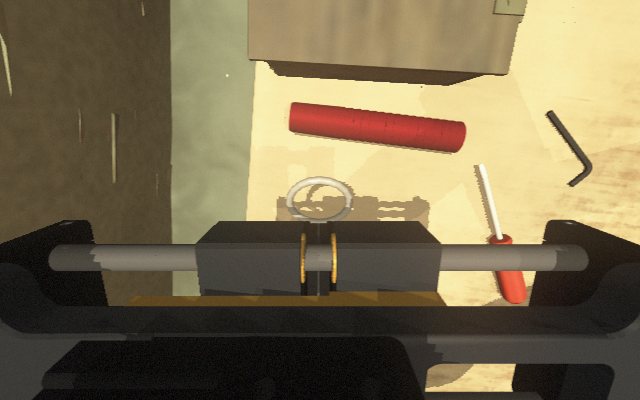

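The ring is seen at (320,200), close to the predicted (318.5,203). I need the finger geometry more clearly, so I'll zoom in on it.

```bash
python3 - <<'E'
from h import *
w=cv2.imread('pics/w1.png'); cv2.imwrite('pics/w1c.png',cv2.resize(w[165:315,190:450],None,fx=3,fy=3,interpolation=cv2.INTER_CUBIC))
s=telemetry.sense(); w=capture('wrist')
T=np.eye(4);T[:3,:3]=s['ee_rot'];T[:3,3]=s['tcp_pos'];M=T@np.array(w['mount']);w['eye']=M[:3,3];w['attitude']=M[:3,:3]
L=np.array([.13,-.9915,0]);Tt=np.array([.9915,.13,0]);A=L*.866+[0,0,.5]
C=np.array([.4957,.2043,.0904])
P=np.array([proj(w,C+.0268*(A*np.cos(a)+Tt*np.sin(a))) for a in np.linspace(0,6.28,73)])
print(P.min(0),P.max(0))
s=np.array(s['tcp_pos'])
R=M[:3,:3]@np.array(w['mount'])[:3,:3].T
for q in [(.0095,.015,.07),(.0095,-.015,.07),(-.0095,.015,.07),(.0095,.015,.03),(.0095,.0585,0)]: print(q,np.round(proj(w,s+R@np.array(q))))
E
```

```text
[288.86688572 179.92427284] [348.41146278 221.49891083]
(0.0095, 0.015, 0.07) [342. 223.]
(0.0095, -0.015, 0.07) [293. 223.]
(-0.0095, 0.015, 0.07) [342. 252.]
(0.0095, 0.015, 0.03) [349. 252.]
(0.0095, 0.0585, 0) [474. 288.]
```

View pics/w1c.png

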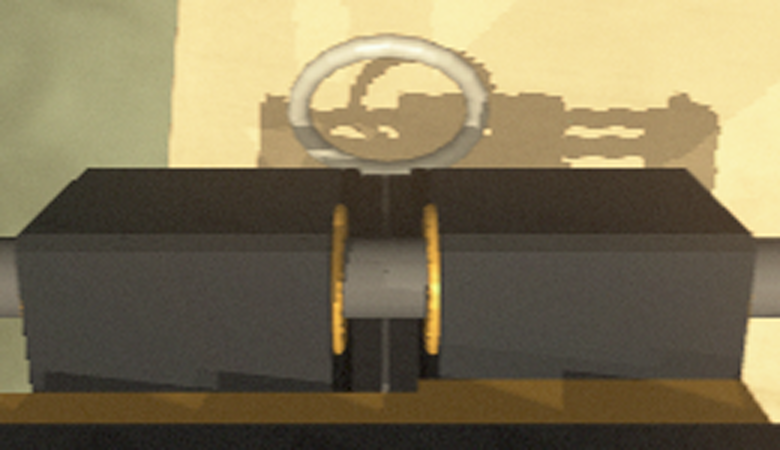

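The tips are a narrow pair in the middle, with carriages above them. The ring agrees with the prediction to about 1 mm, so I'll descend through it in stages to TCP z≈0.14.

Call:
{"op": "drive_tool", "data": {
  "series": [
    [0.005,0.005,0.2,0],
    [0.005,0.005,0.4,0],
    [0.005,0.005,0.5,0],
    [0.005,0.005,0.58,0],
    [0.005,0.005,0.58,0]
  ]
}}

```text
time_s: 3.52
tcp_pos: [0.4951, 0.2027, 0.1704]
ee_rot: [[0.122, -0.993, -0.0], [-0.993, -0.122, -0.0], [0.0, 0.0, -1.0]]
wrist_force: [1.4, -0.1, 0.4]
gripper_width: 0.006
```

Call:
{"op": "drive_tool", "data": {
  "series": [
    [0,0,0.06,0],
    [0,0,0.12,0],
    [0,0,0.19,0],
    [0,0,0.26,0],
    [0,0,0.26,0]
  ]
}}

```text
time_s: 4.15
tcp_pos: [0.4947, 0.2023, 0.1383]
ee_rot: [[0.122, -0.993, -0.002], [-0.993, -0.122, -0.001], [0.001, 0.002, -1.0]]
wrist_force: [-0.4, -0.1, 0.0]
gripper_width: 0.008
```

```bash
python3 - <<'E'
from h import *
goal([.4957,.2043,.14],-82.5)
c=capture('scene'); w=capture('wrist')['color'][130:330,200:440]
a=cv2.resize(c['color'][120:270,300:480],None,fx=4,fy=4,interpolation=cv2.INTER_CUBIC)
cv2.imwrite('pics/s3.png',a)
E
```

```text
tcp [0.4947 0.2023 0.1383] head -83.02 F [-0.4 -0.1  0. ] t 4.15 frac [-0.016 -0.01  -0.014] turn -0.005
```

View pics/s3.png

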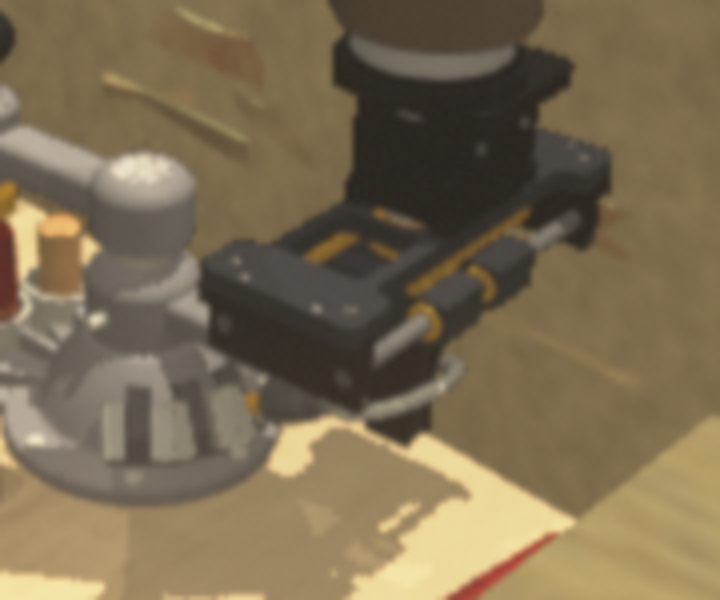

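The fingers are through the ring, with the ring bar around the tips at (410,390) and no force. Now I'll take up the slack outward.

Call:
{"op": "drive_tool", "data": {
  "series": [
    [0.03,0,0,0],
    [0.05,0,0,0],
    [0.05,0,0,0]
  ]
}}

```text
time_s: 4.62
tcp_pos: [0.4961, 0.1972, 0.1396]
ee_rot: [[0.121, -0.993, 0.001], [-0.993, -0.121, 0.002], [-0.001, -0.001, -1.0]]
wrist_force: [-0.0, 3.3, -0.5]
gripper_width: 0.003
```

Call:
{"op": "drive_tool", "data": {
  "series": [
    [0.015,0,0,0],
    [0.03,0,0,0],
    [0.03,0,0,0]
  ]
}}

```text
time_s: 5.0
tcp_pos: [0.4975, 0.1951, 0.1403]
ee_rot: [[0.123, -0.992, 0.004], [-0.992, -0.123, 0.004], [-0.003, -0.005, -1.0]]
wrist_force: [-0.7, 7.1, 1.9]
gripper_width: 0.007
```

Call:
{"op": "drive_tool", "data": {
  "series": [
    [0.03,0,-0.017,0],
    [0.06,0,-0.034,0],
    [0.09,0,-0.05,0],
    [0.11,0,-0.06,0],
    [0.11,0,-0.06,0],
    [0.11,0,-0.06,0]
  ]
}}

```text
time_s: 5.75
tcp_pos: [0.4992, 0.1825, 0.1476]
ee_rot: [[0.123, -0.992, 0.005], [-0.992, -0.123, 0.005], [-0.004, -0.005, -1.0]]
wrist_force: [-2.5, 9.5, 2.8]
gripper_width: 0.005
```

```bash
python3 - <<'E'
from h import *
s=telemetry.sense(); C=np.array([.4765,.351]); d=s['tcp_pos'][:2]-C
print(s['tcp_pos'],np.hypot(*d),np.degrees(np.arctan2(d[0],-d[1])),s['wrist_force'])
c=capture('top')
a=cv2.resize(c['color'][130:250,230:430],None,fx=4,fy=4,interpolation=cv2.INTER_CUBIC)
b=cv2.resize(capture('scene')['color'][150:270,300:440],None,fx=4,fy=4,interpolation=cv2.INTER_CUBIC)
cv2.imwrite('pics/s4.png',b)
E
```

```text
[0.49917645 0.18245975 0.14758283] 0.17005892708917544 7.662910804061052 [-2.46833158  9.49735708  2.83340351]
```

View pics/s4.png

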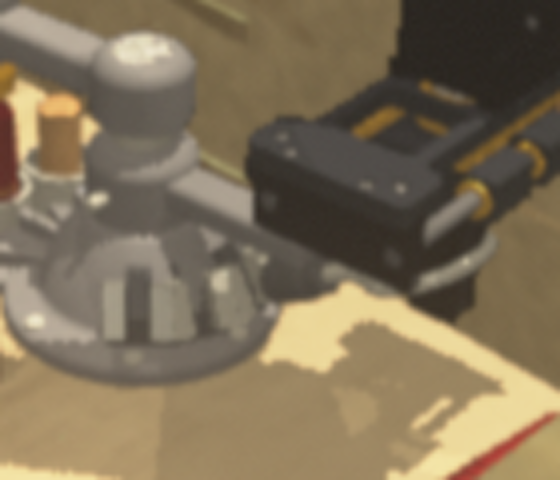

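The pin is drawn about 15–17 mm: the ring has moved out and up, with 9.5 N horizontal. Next I'll swing along the arc to about 24°.

Call:
{"op": "drive_tool", "data": {
  "series": [
    [-0.003,-0.074,0,-0.026],
    [-0.009,-0.148,0,-0.052],
    [-0.02,-0.221,0,-0.079],
    [-0.034,-0.294,0,-0.105],
    [-0.052,-0.366,0,-0.131],
    [-0.074,-0.437,0,-0.157],
    [-0.1,-0.507,0,-0.183],
    [-0.129,-0.575,0,-0.209],
    [-0.129,-0.575,0,-0.209],
    [-0.129,-0.575,0,-0.209]
  ]
}}

```text
time_s: 7.1
tcp_pos: [0.5643, 0.2058, 0.1469]
ee_rot: [[0.515, -0.857, 0.001], [-0.857, -0.515, 0.003], [-0.002, -0.002, -1.0]]
wrist_force: [-3.5, 8.7, 1.3]
gripper_width: 0.005
```

```bash
python3 - <<'E'
from h import *
s=telemetry.sense(); C=np.array([.4765,.351]); d=s['tcp_pos'][:2]-C
print(s['tcp_pos'],np.hypot(*d),np.degrees(np.arctan2(d[0],-d[1])),s['wrist_force'])
c=capture('top');cv2.imwrite('pics/t5full.png',c['color'])
a=cv2.resize(c['color'][130:250,230:430],None,fx=4,fy=4,interpolation=cv2.INTER_CUBIC)
cv2.imwrite('pics/t5.png',a)
def knob(im):
    m=(im[170:250,240:300].max(2)<50).astype(np.uint8); n,l,st,ce=cv2.connectedComponentsWithStats(m)
    for i in range(1,n):
        if st[i,4]>60: print(st[i],ce[i]+[240,170], 'ang',end=' '); p=onz(c,*(ce[i]+[240,170]),.182); q=p[:2]-C; print(p.round(4),np.hypot(*q),np.degrees(np.arctan2(-q[0],q[1])))
knob(cv2.imread('pics/top.png')); knob(c['color'])
E
```

```text
[0.56428888 0.20584989 0.14689486] 0.1696332573485513 31.166153183854814 [-3.51367973  8.74590354  1.29261139]
[  4  13  16  17 150] [251.36666667 191.38      ] ang [0.4632 0.4588 0.182 ] 0.10862471594899428 7.034983764201987
[ 10  34  18  17 212] [259.05188679 212.12264151] ang [0.4223 0.4432 0.182 ] 0.10694735321145515 30.476287205254692
```

View pics/t5.png

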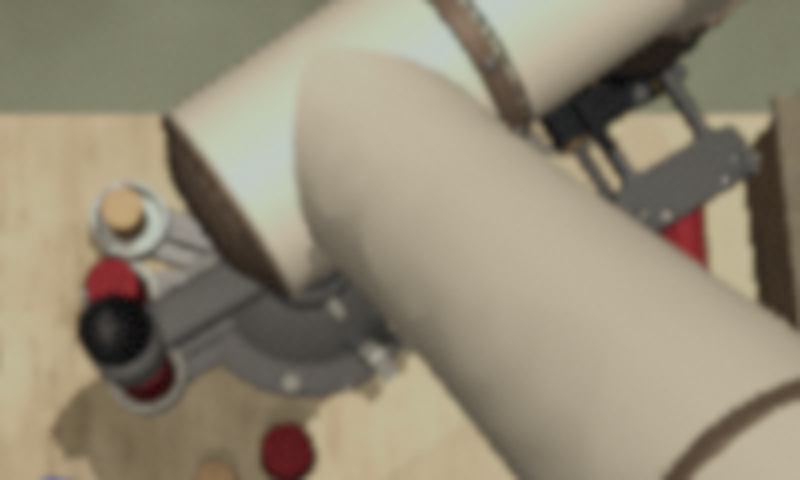

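The knob shows the lever at about 23.5° of the 25°. I'll swing 1.5° more, then ease the pin back in along its own axis.

Call:
{"op": "drive_tool", "data": {
  "series": [
    [0,-0.02,0,-0.006],
    [-0.001,-0.038,0,-0.013],
    [-0.001,-0.038,0,-0.013],
    [-0.001,-0.038,0,-0.013]
  ]
}}

```text
time_s: 7.65
tcp_pos: [0.5676, 0.208, 0.1468]
ee_rot: [[0.537, -0.844, -0.0], [-0.844, -0.537, 0.002], [-0.002, -0.001, -1.0]]
wrist_force: [-4.1, 8.0, 2.1]
gripper_width: 0.007
```

```bash
cat >> h.py <<'E'
C=np.array([.4765,.351])
def knob():
    c=capture('top'); im=c['color']
    m=(im[170:250,240:300].max(2)<50).astype(np.uint8); n,l,st,ce=cv2.connectedComponentsWithStats(m)
    for i in range(1,n):
        if st[i,4]>60: p=onz(c,*(ce[i]+[240,170]),.182); q=p[:2]-C; print(st[i],'knob ang',np.degrees(np.arctan2(-q[0],q[1])))
    return im
E
python3 -c "
from h import *
knob()"
```

```text
[ 11  35  18  17 229] knob ang 31.67148889961181
```

Call:
{"op": "drive_tool", "data": {
  "series": [
    [-0.025,0,0.014,0],
    [-0.05,0,0.028,0],
    [-0.075,0,0.043,0],
    [-0.1,0,0.057,0],
    [-0.125,0,0.065,0],
    [-0.15,0,0.065,0],
    [-0.17,0,0.065,0],
    [-0.17,0,0.065,0]
  ]
}}

```text
time_s: 8.7
tcp_pos: [0.5573, 0.223, 0.1385]
ee_rot: [[0.536, -0.844, -0.0], [-0.844, -0.536, -0.001], [0.0, 0.001, -1.0]]
wrist_force: [-0.0, -0.8, -0.3]
gripper_width: 0.002
```

```bash
python3 - <<'E'
from h import *
im=knob()
b=cv2.resize(capture('scene')['color'][130:270,270:450],None,fx=4,fy=4,interpolation=cv2.INTER_CUBIC)
cv2.imwrite('pics/s6.png',b)
cv2.imwrite('pics/w6.png',capture('wrist')['color'])
E
```

```text
[ 11  35  18  18 240] knob ang 31.570217685971922
```

View pics/s6.png

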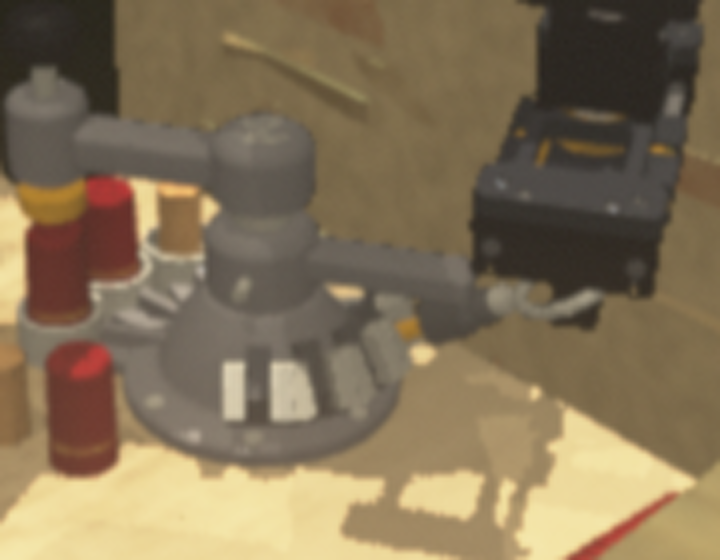

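Force is zero, and the die is over the waiting capsule. To see whether the pin dropped home, I'll probe: with the pin home the ring should meet the fingers at radius ~155–157 mm, and on the rim only at ~164.

Call:
{"op": "drive_tool", "data": {
  "series": [
    [0.02,0,0,0],
    [0.04,0,0,0],
    [0.05,0,0,0],
    [0.05,0,0,0]
  ]
}}

```text
time_s: 9.35
tcp_pos: [0.5601, 0.2194, 0.1386]
ee_rot: [[0.536, -0.844, -0.0], [-0.844, -0.536, 0.002], [-0.002, -0.001, -1.0]]
wrist_force: [-4.0, 5.5, -0.3]
gripper_width: 0.005
```

Force reached 6.8 N at radius 156 mm, so the ring is at its home radius and the pin is in. I'll centre the fingers and lift out.

Call:
{"op": "drive_tool", "data": {
  "series": [
    [-0.03,0,0,0],
    [-0.06,0,0,0],
    [-0.06,0,0,0],
    [-0.06,0,-0.1,0],
    [-0.06,0,-0.2,0],
    [-0.06,0,-0.4,0],
    [-0.06,0,-0.7,0],
    [-0.06,0,-1,0],
    [-0.06,0,-1,0]
  ]
}}

```text
time_s: 10.48
tcp_pos: [0.5582, 0.2251, 0.2636]
ee_rot: [[0.537, -0.844, 0.008], [-0.844, -0.537, 0.005], [0.0, -0.009, -1.0]]
wrist_force: [0.6, -0.3, -0.8]
gripper_width: 0.009
```

Call:
{"op": "drive_tool", "data": {
  "series": [
    [0.3,0.2,-0.2,0],
    [0.6,0.5,-0.3,0],
    [0.8,0.8,-0.3,0],
    [0.8,1,-0.3,0],
    [0.8,1,-0.3,0]
  ]
}}

```text
time_s: 11.1
tcp_pos: [0.5057, 0.0778, 0.295]
ee_rot: [[0.535, -0.845, -0.0], [-0.845, -0.535, 0.0], [-0.0, -0.0, -1.0]]
wrist_force: [1.0, -0.4, 0.4]
gripper_width: 0.009
```

```bash
python3 - <<'E'
from h import *
im=knob()
cv2.imwrite('pics/t7.png',cv2.resize(im[130:270,230:430],None,fx=4,fy=4,interpolation=cv2.INTER_CUBIC))
E
```

```text
[ 11  34  17  19 179] knob ang 31.85041140254287
```

View pics/t7.png

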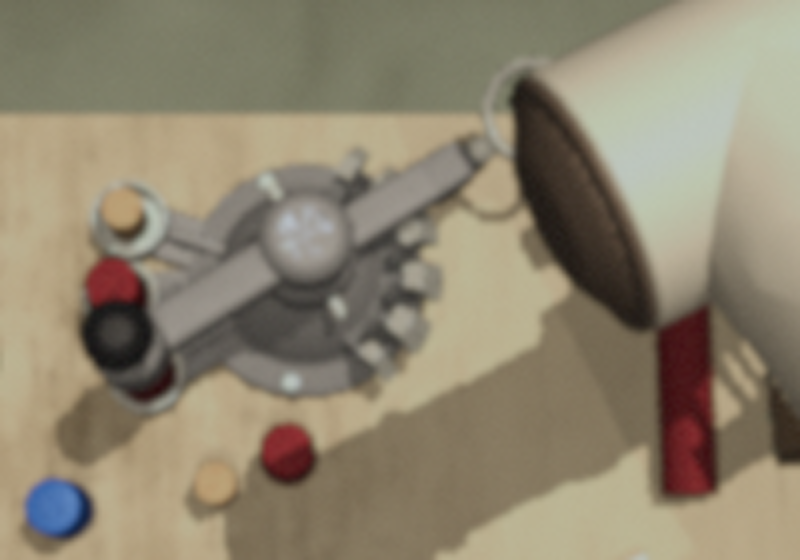

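The top view shows the lever 24.8° on. The ring's inner edge is about 213 crop px from the column (218 at the start), so the pin is home. Capsules and cork are standing in their seats and the arm is clear, so I'll hand in.

```bash
python3 -c "
from h import *
print(order.finish_job())"
```

```text
the job is handed in; nothing more can be done
None
```

I hooked the closed fingertips through the ring and drew the pin an estimated 15–17 mm. I then swung the lever one notch counter-clockwise to the red capsule in the left seat, eased the pin in and lifted clear. I handed the job in at about 11 s; it reports no verdict.

- **Lever angle:** the knob was 24.8° from its start in the top view, where one notch is 25°. I did not measure the die-to-capsule distance directly.
- **Pin:** a light outward probe met the ring at radius 156 mm with 6.8 N, which is where the ring sits with the pin home. After lifting clear, the ring's distance from the column matched the start view within about 3 mm.
- **Forces:** the highest reading between moves was about 10 N at the wrist.
- **Surroundings:** in the last top view both seated capsules, the cork and the bystanders stood where they were, apart from the stick, which the arm partly hid.

None of these checks failed or disagreed.

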